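# Free the spacers from the toy-car glue-up jigs

## Task

The glue on the two toy-car chassis has set: pull the wedged plywood spacer out of each jig by its exposed top edge, working round the jig's overhanging arm, and put the spacers away in the rack, standing upright on their long edges on the bay floors, the longer spacer in the longer bay and the shorter one in the shorter bay. Leave everything else on the table where it is.

Things in the scene. Friction and masses are not known exactly. Their poses are not given: they have to be found in the camera images.
- long_jig: Longer glue-up jig with a half-built toy car; fixed. Origin at table level below the gap's centre; z up; x along the gap towards the jig's post, -x (open front) faces the robot within 0.35 rad. Base plate 12 mm thick, x -80 to +125 mm, y +-38 mm. Wheels outside the rails reach y +-40, z 61 mm. Post 26 x 34 mm at x +105 mm, 205 mm high.
- long_jig_gap (a point): Centre of this jig's gap at rail-top height (64 mm above table). Wooden rails 140 mm long, 20 mm thick stand either side, inner faces at y -5 and +7 mm in the jig frame; open above and at both ends. A sprung rubber pad in the +y rail pushes the spacer against the -y rail with about 4 N and follows it at most 1.5 mm.
- long_jig_arm (a point): Front tip, underside, of the jig's rigid arm, 34 mm wide, which overhangs the gap from the post to here (jig x -32 mm): underside 175 mm, top 205 mm above the table (a knob on it to 217 mm). It is above all but the front 38 mm of the spacer, so a gripper must lean to the open front (-x) to reach the top edge.
- short_jig: Shorter glue-up jig with a half-built toy car; fixed. Origin at table level below the gap's centre; z up; x along the gap towards the jig's post, -x (open front) faces the robot within 0.35 rad. Base plate 12 mm thick, x -60 to +105 mm, y +-38 mm. Wheels outside the rails reach y +-40, z 61 mm. Post 26 x 34 mm at x +85 mm, 205 mm high.
- short_jig_gap (a point): Centre of this jig's gap at rail-top height (64 mm above table). Wooden rails 100 mm long, 20 mm thick stand either side, inner faces at y -5 and +7 mm in the jig frame; open above and at both ends. A sprung rubber pad in the +y rail pushes the spacer against the -y rail with about 4 N and follows it at most 1.5 mm.
- short_jig_arm (a point): Front tip, underside, of the jig's rigid arm, 34 mm wide, which overhangs the gap from the post to here (jig x -12 mm): underside 175 mm, top 205 mm above the table (a knob on it to 217 mm). It is above all but the front 38 mm of the spacer, so a gripper must lean to the open front (-x) to reach the top edge.
- long_spacer: Longer plywood spacer plate: 140 mm long (x), 10 mm thick (y), 92 mm high (z), about 85 g. Origin: centre of its bottom edge. Starts upright in the longer jig's gap at the jig's x = 0, y = 0, axes parallel to the jig's, bottom 12 mm and top edge 104 mm above the table; its upper 40 mm show above the rails, the rest is wedged between them.
- short_spacer: Shorter plywood spacer plate: 100 mm long (x), 10 mm thick (y), 92 mm high (z), about 60 g. Origin: centre of its bottom edge. Starts upright in the shorter jig's gap at the jig's x = 0, y = 0, axes parallel to the jig's, bottom 12 mm and top edge 104 mm above the table; its upper 40 mm show above the rails, the rest is wedged between them.
- rack: Fixed plywood rack, open above. Origin: underside, centre; z up; -x faces the robot within 0.35 rad. Two straight-walled bays run along its x, both centred at x = 0: longer bay at y = +42 mm (inside 165 x 24 mm), shorter bay at y = -42 mm (inside 125 x 24 mm). Walls 5 mm thick, rims 46 mm and bay floors 5 mm above the table.
- gear: Bystander: grey plastic gear, 66 mm across, lying flat, 16 mm high. Origin under it, on the table.
- motor: Bystander: small metal motor on a 50 x 34 mm steel foot, 38 mm high. Origin under it, on the table.
- wheel: Bystander: loose black toy-car wheel, 52 mm across, lying flat, 17 mm high. Origin under it, on the table.
- glue_gun: Bystander: white glue gun lying on its side, about 260 x 120 mm, 35 mm high. Origin under it, on the table.
- pliers: Bystander: black-handled crimping pliers lying flat, about 165 mm long, 12 mm high. Origin under it, on the table.
- bottle: Bystander: upright white bottle, 56 mm across, 150 mm high. Origin under it, on the table.
- pen_cup: Bystander: dark round steel cup, 72 mm across, 95 mm high. Origin under it, on the table.
Not all that is in view belongs to the job. Leave any pink or red look-alike of the short_spacer alone.

How it is judged:
At the end, for the whole second after the job is handed in: Both spacers stand in the rack at rest: longer one in the longer bay, shorter one in the shorter bay, each on the bay floor (bottom centre 0 to 13 mm above the rack's underside), within 20 mm of the bay's centre lengthwise and 14 mm crosswise, and less than 0.35 rad (20 degrees) from upright (x of long_spacer in the frame of rack between -0.02 and 0.02 m and y of long_spacer in the frame of rack between 0.028 and 0.056 m and z of long_spacer in the frame of rack between 0 and 0.013 m and angle between each of long_spacer, short_spacer's own z axis and vertical below 0.35 rad and linear speed of each of long_spacer, short_spacer below 0.02 m/s and x of short_spacer in the frame of rack between -0.02 and 0.02 m and y of short_spacer in the frame of rack between -0.056 and -0.028 m and z of short_spacer in the frame of rack between 0 and 0.013 m); the robot touches nothing.
It fails at once if a bystander is moved more than 30 mm (distance of any of gear, motor, wheel, glue_gun, pliers, bottle, pen_cup from where it was at the start of the episode above 0.03 m).
It also fails if it takes over 67 s, if anything falls off the work surface, if the arm or the gripper's body presses on something with over 40 N, if the wrist force passes 120 N, or if a joint passes its speed limit or range.

## Robot

A 6-joint arm with a two-finger parallel gripper is mounted at the origin on the work surface. World frame = base frame: x ahead of the robot, y to its left, z up, the work surface at z = 0. Lengths are in m, angles in rad, forces in N, time in s.
With the tool pointing down it reaches from about 0.35 to 0.875 m from the base axis. Payload 4.2 kg.
Tool frame: the origin (TCP) lies midway between the tips of the shut fingers; the grasp point (between the pads) lies 19 mm behind it; x points along the fingers, y is the direction in which the jaws open and shut, and the axes are right-handed (so a half turn about x gives the same grasp; the last joint's range is limited). The gripper opens to 85 mm and grips with 20 to 120 N. Pads are 22 mm wide; open, the fingers measure 114 mm over their backs; the gripper's body (76 mm by 85 mm) begins 54 mm behind the grasp point. The pads swing forward as they close: fully open they stand 13 mm farther back than shut.
Start: joints at [0.259, 0.385, 0.008, 0, -1.194, -0.259], TCP at [0.625, 0, 0.231] pointing down, gripper open.
Joint ranges: [-3.14, 3.14], [-1.21, 2.06], [-1.07, 1.41], [-3.16, 2.05], [-2.99, -0.16], [-3.1, 3.1]. Speed limits (rad/s): [2.79, 2.79, 3.14, 3.14, 3.14, 3.14].

## Interface

Orientations are given as a rotation vector (axis times angle).
In Python, from plant import sense, grab_frame, camera_info, hand_in gives the robot as it stands.
- The arm moves only by the tool jog_arm, never from a script. Its argument "plan" is a list of rows, each a list of 5 numbers: the opening, from -1 (shut) to 1 (fully open), then the shift along the world's x, y, z normalised to -1 to 1, where 1 is 30 cm, then the turn about the world's z normalised to -1 to 1, where 1 is 90 degrees. A call has 1 to 20 rows; each row is the pose to reach, as a shift and turn from the pose commanded when the call began; what a row does not reach only later rows make up. A row lasts 1/8 s, in which the tool goes at most 62.5 mm and 10.7 degrees, less where a joint would pass 70% of its speed; a pose out of reach is approached as far as the arm can. A call with a number of a shift or a turn outside -1 to 1 is refused whole. A call with a gripper value outside its range is refused whole. The fingers move at their own pace and stop on an object; the grip force is fixed at half the most. Time passes only in rows, so rows that repeat a pose let the fingers close. It gives the time, the measured TCP pose, the force and the opening at its end, in the units of the state.
- sense(): the state, without advancing time (a new reading comes with each control period).
- grab_frame(name): name is "scene" or "side" or "wrist"; returns (picture, depth): 480x640x3 uint8, blue, green, red; 480x640 float32, m along the optical axis (not along the pixel's ray), 0 where there is no reading.
- camera_info(name): a dict with "fx", "fy", "cx", "cy" (pixels), "R" (3x3) and "t" (3): a world point X has camera coordinates R X + t. Camera axes: x right, y down, z forward; pixel columns grow to the right and rows downward; lengths in m; the calibration is good to about 2 mm. The wrist camera is an equidistant fisheye: a pixel r from the principal point sees the ray r / f radians off the axis. A picture is of the moment at which its call begins: read the wrist's pose just before it. camera_info takes no time and is no camera call; for the wrist camera it gives the pose at the moment of the call.
- hand_in(): hands the job in, once; it reports no verdict.
The state is a dict: "clock": time; "qpos": joint angles; "qvel": joint speeds; "joint_torque": joint torques, N m; "tool_pos": TCP position; "tool_rot": TCP orientation; "wrist_force": force on the tool from outside, world axes, zero at the start; "moment": the same for the moment, N m; "width": opening from 0.0 (shut) to 1.0 (fully open).
Only numpy, scipy, OpenCV 4.12 (cv2) and the standard library are available. Lean on these libraries where they do the work, as an engineer would, in place of code of your own. Each camera call takes 0.05 s, during which the arm holds its last target. There are 200 camera calls.

## Working session

There is one attempt and no reset: what is moved stays moved. The work goes in short steps, Python scripts to look and compute and a tool call to move; the robot and the scene stay as the last step left them, time stands still between calls to the robot, and variables do not carry over. Pictures are saved under pics/ and viewed, about 8 in all and at most 12, crops included, and the job is handed in when it is done.

Besides the shell and the picture viewer there is one more tool, called after "Request:" as name([rows], argument=value, ...), one row to a line, values as JSON. jog_arm: Moves the arm, as the interface text tells. Its arguments: {"type":"object","properties":{"plan":{"type":"array"}},"required":["plan"]}

```bash
mkdir -p pics; ls
cat > h.py <<'E'
import numpy as np, cv2
from plant import *
def snap(n):
    im,d=grab_frame(n); c=camera_info(n); np.savez(f'{n}.npz',im=im,d=d,**{k:np.array(c[k]) for k in c}); return im,d,c
def cloud(n):
    z=np.load(f'{n}.npz'); d=z['d']; v,u=np.mgrid[:480,:640]
    P=np.stack([(u-z['cx'])/z['fx']*d,(v-z['cy'])/z['fy']*d,d],-1)
    W=(P-z['t'])@z['R']; W[d==0]=np.nan; return W,z['im']
E
python3 - <<'E'
from h import *
for n in('scene','side'):
    im,d,c=snap(n); cv2.imwrite(f'pics/{n}0.png',im); R=np.array(c['R']);print(n,c['fx'],-R.T@np.array(c['t']),R[2])
s=sense();print(s['clock'],s['tool_pos'],s['tool_rot'],s['width'])
E
```

```text
pics
scene 584.1328222377443 [1.36913351 0.07795138 1.04540382] [-0.67443004 -0.0785187  -0.73415185]
side 584.5380276154464 [0.37147811 1.15325499 1.27226735] [ 0.10911255 -0.71345628 -0.69215214]
0.1 [ 6.24467153e-01 -6.92800632e-06  2.30328028e-01] [-1.20822741  1.21084544  1.21048232] 0.998367307827511
```

View pics/scene0.png

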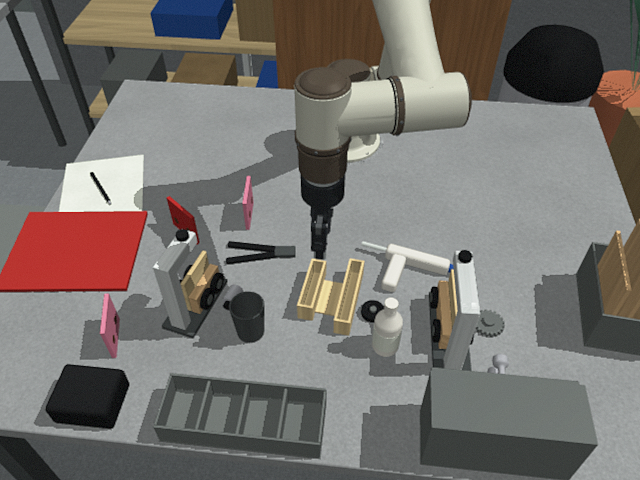

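View pics/side0.png

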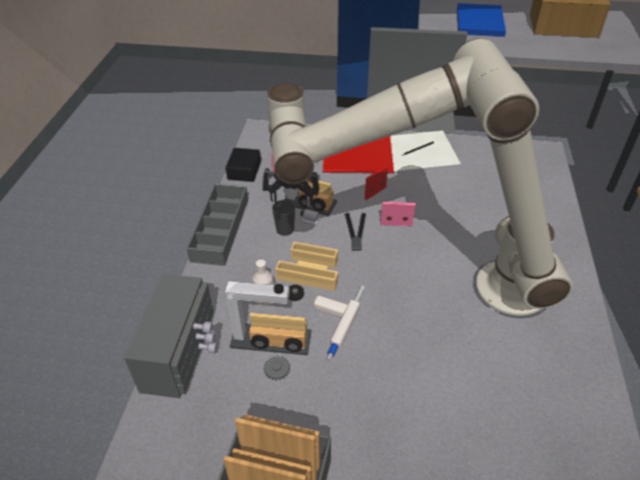

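Run:
```python
from h import *
def rect(P,l):
    if len(P)<10: print(l,len(P));return
    (c,s,a)=cv2.minAreaRect(P[:,:2].astype(np.float32)*1000); print(l,len(P),np.round(c,1),np.round(s,1),round(a,1))
for n in('scene','side'):
    W,im=cloud(n); print(n)
    x,y,z=W[...,0],W[...,1],W[...,2]
    for nm,reg in (('L',(y>.1)&(y<.36)&(x>.45)&(x<.95)),('R',(y<-.12)&(y>-.5)&(x>.4)&(x<.95)),('rack',(abs(y-.03)<.11)&(x>.45)&(x<.8))):
        for lo,hi in ((.197,.208),(.098,.108),(.059,.067),(.041,.049)):
            m=(reg&(z>lo)&(z<hi)).astype(np.uint8)
            k,lab,st,ce=cv2.connectedComponentsWithStats(m)
            for i in range(1,k):
                if st[i,4]>25: 
                    P=W[lab==i]; rect(P,f'{nm} {lo} px{np.round(ce[i]).astype(int)} col{im[lab==i].mean(0).astype(int)}')
```

```text
scene
L 0.197 px[467 287] col[199 201 196] 1088 [665.9 273.6] [154.  35.] 1.3
L 0.098 px[454 292] col[134 181 201] 133 [612.3 269.3] [121.9   6.2] 1.9
L 0.098 px[389 322] col[171 180 181] 180 [696.1 141.3] [48.5 37.8] 84.0
L 0.098 px[458 344] col[113 115 112] 71 [735.7 269.8] [39.9 19.6] 57.4
L 0.098 px[474 445] col[60 62 59] 246 [932.4 285.6] [148.8   3.8] 89.8
L 0.059 px[445 308] col[ 84 116 139] 558 [623.2 251.4] [141.3  34.1] 1.6
L 0.059 px[437 325] col[19 19 18] 30 [669.  240.7] [10.5 23.5] 88.0
L 0.059 px[388 339] col[122 131 127] 49 [712.4 144. ] [14.  46.3] 8.7
L 0.059 px[456 356] col[113 115 112] 51 [738.2 274.6] [34.1  9.9] 79.9
L 0.059 px[431 450] col[60 62 58] 31 [932.6 222.6] [22.9  4.2] 83.1
L 0.059 px[462 454] col[60 62 59] 38 [932.5 273.7] [32.8  3.6] 85.2
L 0.059 px[498 458] col[60 62 58] 67 [933.  333.8] [ 4.3 51.9] 0.9
L 0.041 px[385 343] col[119 128 124] 67 [705.7 138. ] [55.9 25.6] 81.2
L 0.041 px[441 338] col[51 67 78] 49 [687.2 249. ] [29.2 16.9] 45.7
L 0.041 px[457 361] col[116 118 114] 34 [739.5 278.5] [ 5.2 27.5] 4.5
L 0.041 px[423 418] col[52 54 51] 29 [864
[... 3353 characters left out ...]
] 31 [ 833.4 -240. ] [29.  71.8] 27.0
R 0.059 px[321 196] col[ 58  84 107] 93 [ 574.4 -250.9] [52.1 43.5] 43.1
R 0.041 px[234 171] col[36 35 34] 32 [ 893.6 -360.6] [14.2 62.4] 88.6
R 0.041 px[222 204] col[79 80 78] 65 [ 887.5 -189.2] [95.  29.2] 14.0
rack 0.041 px[300 246] col[111 156 184] 62 [605.1 -31.3] [40.9 62.8] 84.8
rack 0.041 px[322 252] col[106 156 187] 151 [553.  -25.3] [ 41.1 106.3] 83.0
rack 0.041 px[281 268] col[107 155 184] 64 [650.9  53.3] [30.1 55.2] 38.9
rack 0.041 px[316 269] col[109 161 192] 108 [552.1  43.4] [ 22.4 129.8] 77.7
rack 0.041 px[300 274] col[106 158 189] 48 [591.1  69.6] [14.1 56.4] 79.6
rack 0.041 px[320 277] col[106 159 190] 37 [536.   74.2] [12.6 43.9] 81.0
```

Run:
```python
from h import *
c=camera_info('wrist');R=np.array(c['R']);print(-R.T@np.array(c['t']),R,c['fx'],c['cx'],c['cy'],sense()['qpos'])
z1=np.load('scene.npz')['im'];
a=cv2.resize(z1[230:370,400:520],None,fx=3,fy=3);b=cv2.resize(z1[190:330,140:260],None,fx=3,fy=3)
cv2.imwrite('pics/crop.png',np.hstack([b,a]))
```

```text
[ 0.62383163 -0.06777314  0.37272973] [[-9.99999090e-01 -1.90000960e-05  1.34906949e-03]
 [ 3.44138790e-04  9.63235212e-01  2.68659280e-01]
 [-1.30457579e-03  2.68659500e-01 -9.63234328e-01]] 371.64829954431775 324.07670667257497 244.71663029386892 [ 2.58576360e-01  3.85480545e-01  6.74781539e-03 -4.12642791e-04
 -1.19402625e+00 -2.58593314e-01]
```

View pics/crop.png

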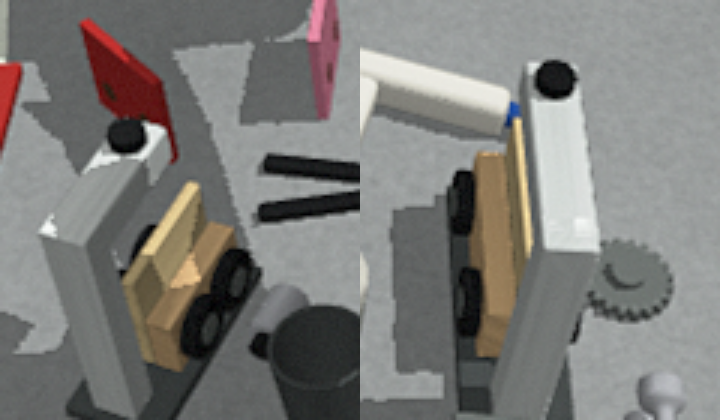

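Request:
jog_arm([
  [1, -0.383, 0.89, 0, -0.982],
  [1, -0.383, 0.89, 0, -0.982],
  [1, -0.383, 0.89, 0, -0.982],
  [1, -0.383, 0.89, 0, -0.982],
  [1, -0.383, 0.89, 0, -0.982],
  [1, -0.383, 0.89, 0, -0.982],
  [1, -0.383, 0.89, 0, -0.982],
  [1, -0.383, 0.89, 0, -0.982],
  [1, -0.383, 0.89, 0, -0.982],
  [1, -0.383, 0.89, 0, -0.982],
  [1, -0.383, 0.89, 0, -0.982],
])

```text
clock: 1.48
tool_pos: [0.51, 0.2669, 0.231]
tool_rot: [-0.024, 1.571, 0.023]
wrist_force: [-0.5, 0.0, 0.3]
width: 0.999
```

```bash
cat >> h.py <<'E'
def wcloud():
    c=camera_info('wrist'); im,d=grab_frame('wrist')
    v,u=np.mgrid[:480,:640]; a=(u-c['cx'])/c['fx']; b=(v-c['cy'])/c['fy']; r=np.hypot(a,b)+1e-9
    P=np.stack([np.tan(r)*a/r*d,np.tan(r)*b/r*d,d],-1); W=(P-np.array(c['t']))@np.array(c['R']); W[d==0]=np.nan
    return W,im
def plates(W,im,reg,bands=((.098,.109),)):
    x,y,z=W[...,0],W[...,1],W[...,2]; x0,x1,y0,y1=reg
    for lo,hi in bands:
        m=((x>x0)&(x<x1)&(y>y0)&(y<y1)&(z>lo)&(z<hi)).astype(np.uint8); k,lab,st,ce=cv2.connectedComponentsWithStats(m)
        for i in range(1,k):
            if st[i,4]>40:
                P=W[lab==i]; c,s,a=cv2.minAreaRect(P[:,:2].astype(np.float32)*1000)
                print(lo,st[i,4],np.round(ce[i]),'c',np.round(c,1),'s',np.round(s,1),round(a,1),'z',np.round(np.median(P[:,2])*1000,1),'col',im[lab==i].mean(0).astype(int))
E
python3 - <<'E'
from h import *
s=sense();print(s['tool_pos'],s['tool_rot'],s['wrist_force'])
W,im=wcloud(); cv2.imwrite('pics/w1.png',im)
plates(W,im,(.45,.8,.15,.4),((.098,.109),(.058,.068),(.198,.209)))
E
```

```text
[0.50996051 0.26693101 0.23104958] [-0.02355461  1.57113283  0.02310218] [-0.47050282  0.01399924  0.26692374]
0.098 1174 [325. 329.] c [593.4 270.2] s [92.6  9.7] 1.5 z 103.7 col [150 208 227]
0.058 2626 [307. 317.] c [609.4 250. ] s [ 40.3 126. ] 86.7 z 63.8 col [ 93 129 160]
0.058 2639 [344. 325.] c [609.1 293.7] s [123.9  32.9] 2.6 z 63.7 col [128 183 215]
0.058 248 [362. 293.] c [573.3 304.2] s [24.  12.1] 1.2 z 59.9 col [62 65 71]
0.058 191 [293. 369.] c [660.7 240.5] s [24.1 11.9] 4.7 z 59.7 col [43 44 46]
0.058 136 [219. 376.] c [677.1 163. ] s [34.   6.8] 21.8 z 62.9 col [108 112 111]
0.198 217 [325. 402.] c [585.9 269.7] s [ 2.9 30.3] 1.2 z 200.1 col [129 125 124]
```

View pics/w1.png

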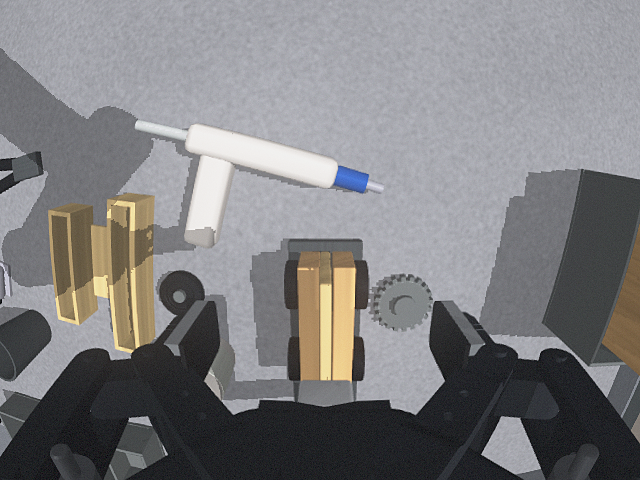

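Request:
jog_arm([
  [1, 0, 0.004, -0.2, 0],
  [1, 0, 0.004, -0.4, 0],
  [1, 0, 0.004, -0.53, 0],
  [1, 0, 0.004, -0.53, 0],
  [1, 0.04, 0.005, -0.53, 0],
  [1, 0.08, 0.006, -0.53, 0],
  [1, 0.107, 0.006, -0.53, 0],
  [1, 0.107, 0.006, -0.53, 0],
  [1, 0.107, 0.006, -0.53, 0],
])

```text
clock: 2.65
tool_pos: [0.5421, 0.2687, 0.0724]
tool_rot: [-0.022, 1.571, 0.022]
wrist_force: [0.8, 0.9, 0.1]
width: 0.998
```

Request:
jog_arm([
  [-1, 0, 0, 0, 0],
  [-1, 0, 0, 0, 0],
  [-1, 0, 0, 0, 0],
  [-1, 0, 0, 0, 0],
  [-1, 0, 0, 0, 0],
  [-1, 0, 0, 0, 0],
  [-1, 0, 0, 0, 0],
  [-1, 0, 0, 0, 0],
])

```text
clock: 3.65
tool_pos: [0.5421, 0.2687, 0.0725]
tool_rot: [-0.022, 1.571, 0.022]
wrist_force: [-1.6, 0.1, 2.3]
width: 0.101
```

Request:
jog_arm([
  [-1, -0.03, -0.0008, 0, 0],
  [-1, -0.06, -0.0016, 0, 0],
  [-1, -0.09, -0.0024, 0, 0],
  [-1, -0.12, -0.0032, 0, 0],
  [-1, -0.15, -0.004, 0, 0],
  [-1, -0.18, -0.0049, 0, 0],
  [-1, -0.21, -0.0057, 0, 0],
  [-1, -0.233, -0.0063, 0, 0],
  [-1, -0.233, -0.0063, 0, 0],
])

```text
clock: 4.78
tool_pos: [0.4713, 0.2668, 0.0724]
tool_rot: [-0.023, 1.572, 0.022]
wrist_force: [0.0, -0.7, 2.1]
width: 0.103
```

Run:
```python
from h import *
W,im=wcloud(); cv2.imwrite('pics/w2.png',im)
plates(W,im,(.4,.8,.2,.34),((.096,.112),))
snap('side');W,im=cloud('side');plates(W,im,(.4,.8,.2,.34),((.096,.112),))
```

```text
0.096 3116 [324. 353.] c [473.9 263. ] s [33.5 42.8] 70.0 z 103.9 col [ 93 112 121]
0.096 58 [236. 317.] c [713.2 283.8] s [35.  20.2] 49.1 z 104.0 col [137 135 137]
0.096 265 [302. 319.] c [549.4 270.1] s [131.1  17.5] 2.7 z 104.0 col [115 169 201]
```

View pics/w2.png

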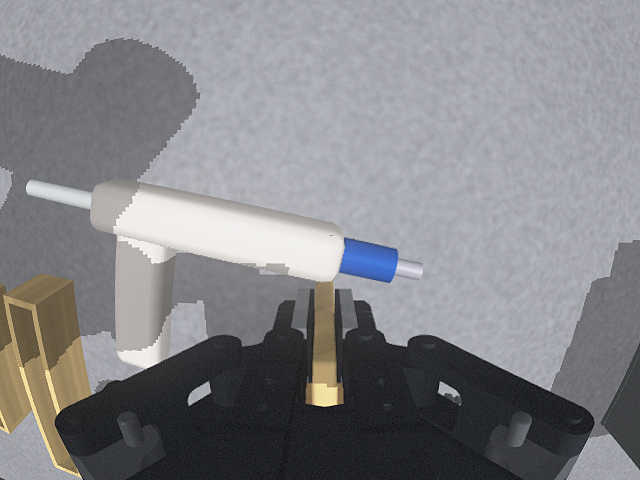

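Run:
```python
from h import *
W,im=wcloud()
def q(W):
    for y0 in np.arange(.22,.30,.01):
        m=(abs(W[...,1]-y0)<.005)&(W[...,2]>.012)&(W[...,2]<.045)&(W[...,0]>.3)&(W[...,0]<.5); 
        if m.sum()>3: print(round(y0,3),m.sum(),W[m][:,0].min().round(4),W[m][:,0].max().round(4),W[m][:,2].max().round(3),end='|')
    print()
q(W); snap('scene'); q(cloud('scene')[0]);q(cloud('side')[0])
for p in((500-0,0),): pass
for v in range(270,410,10): print(v,W[v,324].round(3))
```

```text
0.22 1128 0.4353 0.4664 0.036|0.23 1153 0.4373 0.4689 0.036|0.24 1160 0.4395 0.4703 0.036|0.25 1177 0.4414 0.4728 0.036|0.26 1265 0.4434 0.4804 0.045|0.27 1267 0.4454 0.4796 0.045|0.28 684 0.4489 0.4738 0.032|0.29 650 0.4546 0.4755 0.028|
0.22 71 0.4393 0.4744 0.038|0.23 58 0.4453 0.4767 0.038|0.24 70 0.4444 0.4774 0.037|0.25 63 0.4467 0.4792 0.037|0.26 84 0.4495 0.4999 0.044|0.27 10 0.4529 0.4988 0.04|
0.22 35 0.4341 0.461 0.039|0.23 37 0.4357 0.4602 0.041|0.24 33 0.3145 0.4588 0.039|0.25 39 0.4393 0.4723 0.039|0.26 41 0.4425 0.4719 0.039|0.27 125 0.4443 0.499 0.045|0.28 35 0.4487 0.4982 0.044|0.29 26 0.4529 0.4732 0.029|
270 [0.467 0.267 0.033]
280 [0.473 0.267 0.031]
290 [0.477 0.267 0.036]
300 [0.477 0.267 0.049]
310 [0.477 0.267 0.059]
320 [0.477 0.267 0.069]
330 [0.477 0.267 0.079]
340 [0.478 0.267 0.086]
350 [0.477 0.267 0.095]
360 [0.477 0.267 0.102]
370 [0.48  0.267 0.104]
380 [0.485 0.267 0.104]
390 [0.489 0.267 0.104]
400 [0.494 0.268 0.104]
```

Request:
jog_arm([
  [0.2, 0, 0, 0, 0],
  [0.2, 0, 0, 0, 0],
  [0.2, 0, 0, 0, 0],
  [0.2, 0, 0, 0, 0],
  [0.2, 0.06, 0.0016, 0, 0],
  [0.2, 0.12, 0.0032, 0, 0],
  [0.2, 0.18, 0.0049, 0, 0],
  [0.2, 0.228, 0.0063, 0, 0],
  [0.2, 0.228, 0.0063, 0, 0],
  [-1, 0.228, 0.0063, 0, 0],
  [-1, 0.228, 0.0063, 0, 0],
  [-1, 0.228, 0.0063, 0, 0],
  [-1, 0.228, 0.0063, 0, 0],
  [-1, 0.228, 0.0063, 0, 0],
  [-1, 0.228, 0.0063, 0, 0],
  [-1, 0.228, 0.0063, 0, 0],
])

```text
clock: 6.98
tool_pos: [0.5403, 0.2687, 0.0723]
tool_rot: [-0.022, 1.571, 0.022]
wrist_force: [-3.6, -0.8, 2.8]
width: 0.108
```

Run:
```python
from h import *
snap('side');W,im=cloud('side');plates(W,im,(.4,.8,.2,.34),((.096,.112),))
W,im=wcloud();m=(abs(W[...,1]-.267)<.004)&(W[...,2]>.05)&(W[...,2]<.08)&(W[...,0]<.52);print(np.median(W[m],0))
```

```text
0.096 51 [236. 316.] c [712.8 281. ] s [39.  18.3] 54.4 z 104.9 col [134 132 133]
0.096 117 [288. 318.] c [584.8 270.9] s [61.3 15.8] 3.3 z 103.8 col [115 168 199]
0.096 102 [322. 321.] c [502.7 267.3] s [52.3 20.4] 8.9 z 103.1 col [115 169 199]
[0.47740708 0.26671528 0.06907271]
```

Request:
jog_arm([
  [-1, 0, 0, 0.04, 0],
  [-1, 0, 0, 0.08, 0],
  [-1, 0, 0, 0.12, 0],
  [-1, 0, 0, 0.16, 0],
  [-1, 0, 0, 0.197, 0],
  [-1, 0, 0, 0.197, 0],
  [-1, -0.08, 0, 0.197, 0],
  [-1, -0.16, 0, 0.197, 0],
  [-1, -0.24, 0, 0.197, 0],
  [-1, -0.24, 0, 0.197, 0],
])

```text
clock: 8.32
tool_pos: [0.4674, 0.2686, 0.1315]
tool_rot: [-0.024, 1.571, 0.023]
wrist_force: [1.0, 0.6, -0.9]
width: 0.108
```

Run:
```python
from h import *
snap('side');W,im=cloud('side');cv2.imwrite('pics/s3.png',im)
plates(W,im,(.35,.6,.2,.34),((.155,.175),))
```

```text
0.155 138 [317. 306.] c [510.7 271.3] s [14.9 63. ] 89.6 z 163.3 col [117 168 199]
0.155 106 [352. 310.] c [428.2 268.9] s [49.1 14.1] 2.5 z 162.4 col [118 172 203]
```

View pics/s3.png

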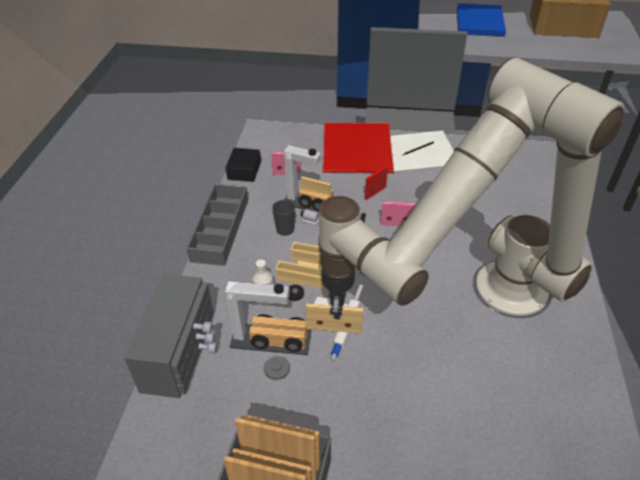

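Request:
jog_arm([
  [-1, 0, 0, 0.067, 0],
  [-1, 0.09, -0.17, 0.067, -0.03],
  [-1, 0.18, -0.34, 0.067, -0.06],
  [-1, 0.27, -0.52, 0.067, -0.093],
  [-1, 0.368, -0.703, 0.067, -0.093],
  [-1, 0.368, -0.703, 0.067, -0.093],
  [-1, 0.368, -0.703, 0.067, -0.093],
  [-1, 0.368, -0.703, 0.067, -0.093],
])

```text
clock: 9.38
tool_pos: [0.579, 0.0588, 0.1515]
tool_rot: [0.091, 1.569, -0.091]
wrist_force: [0.5, 0.8, -1.7]
width: 0.109
```

Run:
```python
from h import *
W,im=wcloud();cv2.imwrite('pics/w4.png',im)
plates(W,im,(.4,.75,-.1,.13),((.042,.05),))
snap('side');W,im=cloud('side');plates(W,im,(.4,.75,-.0,.13),((.176,.19),(.041,.05)))
```

```text
0.042 2434 [315. 190.] c [552.3  58.3] s [ 34.5 119.3] 83.5 z 45.8 col [173 230 243]
0.042 3287 [204. 240.] c [570.8 -28.3] s [ 35.3 135.6] 83.6 z 45.6 col [124 169 190]
0.176 80 [285. 234.] c [630.1  54.1] s [15.4 45.6] 84.6 z 182.5 col [108 160 190]
0.176 110 [316. 240.] c [549.7  60.5] s [66.3 30.5] 5.7 z 181.5 col [ 72 100 117]
0.041 46 [279. 266.] c [655.3  47.7] s [24.2 42. ] 5.6 z 46.1 col [112 158 187]
0.041 164 [315. 275.] c [562.8  58.3] s [ 40.  145.7] 84.5 z 45.8 col [108 161 192]
```

View pics/w4.png

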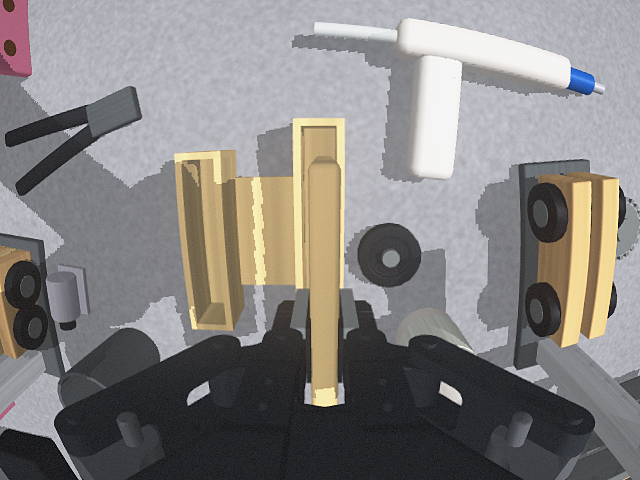

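Request:
jog_arm([
  [-1, -0.015, -0.009, 0, 0],
  [-1, -0.015, -0.009, -0.06, 0],
  [-1, -0.015, -0.009, -0.12, 0],
  [-1, -0.015, -0.009, -0.17, 0],
  [-1, -0.015, -0.009, -0.22, 0],
  [-1, -0.015, -0.009, -0.26, 0],
  [-1, -0.015, -0.009, -0.282, 0],
  [-1, -0.015, -0.009, -0.284, 0],
  [-1, -0.015, -0.009, -0.284, 0],
])

```text
clock: 10.6
tool_pos: [0.5749, 0.0553, 0.0667]
tool_rot: [0.093, 1.568, -0.092]
wrist_force: [0.3, 0.6, -1.4]
width: 0.107
```

Run:
```python
from h import *
snap('side');W,im=cloud('side');plates(W,im,(.4,.75,-.0,.13),((.09,.105),(.041,.05)))
W,im=wcloud();plates(W,im,(.4,.75,-.1,.13),((.088,.105),(.042,.05),))
```

```text
0.09 77 [288. 255.] c [625.8  50.6] s [16.9 43.6] 87.7 z 97.6 col [112 163 193]
0.09 88 [319. 261.] c [536.8  59.6] s [20.1 52.7] 89.2 z 97.9 col [ 74 107 126]
0.041 286 [306. 273.] c [578.1  57.6] s [ 40.1 176.1] 84.2 z 45.8 col [100 148 178]
0.088 8923 [324. 289.] c [557.3  60. ] s [35.5 87.6] 69.1 z 98.1 col [103 139 159]
0.042 4963 [324. 191.] c [536.4  60.1] s [34.4 87.5] 83.4 z 45.8 col [146 200 219]
0.042 4896 [158. 250.] c [558.3 -26.9] s [ 35.6 111.4] 83.6 z 45.6 col [102 141 162]
0.042 228 [199. 393.] c [632.1 -23.8] s [ 7.9 22. ] 38.3 z 45.6 col [132 185 206]
```

Request:
jog_arm([
  [-1, 0, 0, -0.004, 0],
  [-1, 0, 0, -0.004, 0],
  [-0.5, 0, 0, -0.004, 0],
  [-0.2, 0, 0, -0.004, 0],
  [0, 0, 0, -0.004, 0],
  [0.2, 0, 0, -0.004, 0],
  [0.2, 0, 0, -0.004, 0],
  [0.2, 0, 0, 0.1, 0],
  [0.2, 0, 0, 0.3, 0],
  [1, 0, 0, 0.5, 0],
  [1, 0, 0, 0.5, 0],
])

```text
clock: 12.08
tool_pos: [0.5776, 0.0559, 0.2226]
tool_rot: [0.095, 1.557, -0.089]
wrist_force: [0.2, -0.4, -0.6]
width: 0.99
```

Run:
```python
from h import *
W,im=wcloud();plates(W,im,(.4,.75,-.1,.13),((.088,.105),(.042,.05),))
snap('side');W,im=cloud('side');plates(W,im,(.4,.75,-.0,.13),((.09,.105),(.041,.05)))
```

```text
0.088 2232 [322. 234.] c [582.6  54.4] s [  9.3 139.7] 83.5 z 96.6 col [168 226 240]
0.088 670 [412. 339.] c [683.6 120.6] s [18.1 47.8] 89.0 z 97.8 col [169 172 176]
0.042 2517 [322. 215.] c [580.7  55.2] s [ 34.6 175.5] 83.5 z 45.8 col [154 206 224]
0.042 2181 [230. 221.] c [570.8 -28.2] s [ 35.2 135.4] 83.5 z 45.6 col [159 214 231]
0.042 108 [399. 305.] c [672.7 117.5] s [ 6.6 36. ] 59.1 z 46.2 col [141 146 144]
0.09 214 [305. 258.] c [579.4  56.1] s [ 22.1 139.1] 83.8 z 96.5 col [113 168 200]
0.041 290 [307. 273.] c [577.8  66.5] s [178.   40.7] 1.3 z 45.6 col [ 99 147 176]
```

Request:
jog_arm([
  [1, -0.04, -0.2, 0.05, 0],
  [1, -0.08, -0.4, 0.05, 0],
  [1, -0.12, -0.6, 0.05, -0.083],
  [1, -0.16, -0.8, 0.05, -0.083],
  [1, -0.187, -1, 0.05, -0.083],
  [1, -0.187, -1, 0.05, -0.083],
  [1, -0.187, -1, 0.05, -0.083],
  [1, -0.187, -1, 0.05, -0.083],
])

```text
clock: 13.18
tool_pos: [0.5185, -0.2436, 0.2306]
tool_rot: [0.194, 1.563, -0.193]
wrist_force: [0.3, 0.2, 0.3]
width: 1.0
```

Run:
```python
from h import *
from scipy.spatial.transform import Rotation as Ro
s=sense();R=Ro.from_rotvec(s['tool_rot']).as_matrix();print(s['tool_pos'],'yaw of jaw',np.degrees(np.arctan2(R[1,1],R[0,1])))
W,im=wcloud(); cv2.imwrite('pics/w5.png',im)
plates(W,im,(.4,.8,-.4,-.15),((.098,.109),(.058,.068),(.198,.209)))
```

```text
[ 0.51853058 -0.2435841   0.230622  ] yaw of jaw 75.87791011650492
0.098 1224 [311. 332.] c [ 599.  -275.4] s [10.5 93.9] 76.2 z 103.6 col [155 213 231]
0.058 149 [190. 151.] c [ 421.3 -343.8] s [66.2  8.4] 43.3 z 63.1 col [ 59  58 154]
0.058 2345 [292. 314.] c [ 595.7 -296.3] s [ 39.1 102.2] 69.1 z 63.5 col [100 135 165]
0.058 2058 [330. 314.] c [ 606.2 -259.8] s [ 19.8 100.2] 76.2 z 63.8 col [150 212 238]
0.058 261 [349. 294.] c [ 587.1 -237.1] s [11.2 24.2] 77.4 z 59.7 col [68 71 80]
0.058 231 [348. 337.] c [ 631.9 -248.2] s [11.6 23.8] 76.4 z 59.8 col [62 64 71]
0.058 60 [426. 351.] c [ 669.9 -177.5] s [ 3.2 23.7] 69.8 z 62.9 col [62 60 58]
0.058 53 [438. 377.] c [ 702.9 -167.3] s [15.8  2.1] 48.7 z 63.8 col [74 72 69]
0.058 49 [324. 381.] c [ 675.2 -282.9] s [12.3  2.2] 75.1 z 61.4 col [148 145 144]
0.198 87 [320. 404.] c [ 592.1 -265.8] s [16.7  2.7] 75.8 z 199.3 col [123 120 118]
```

View pics/w5.png

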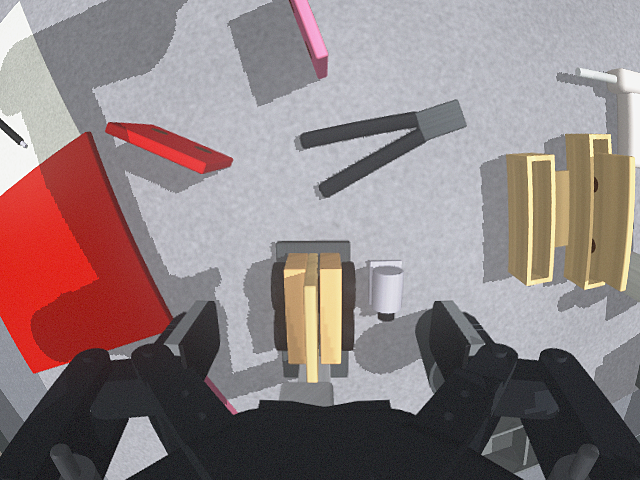

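Request:
jog_arm([
  [1, 0.003, -0.041, 0, 0],
  [1, 0.003, -0.041, -0.2, 0],
  [1, 0.003, -0.041, -0.4, 0],
  [1, 0.003, -0.041, -0.527, 0.003],
  [1, 0.003, -0.041, -0.527, 0.003],
  [1, 0.035, -0.049, -0.527, 0.003],
  [1, 0.07, -0.057, -0.527, 0.003],
  [1, 0.1, -0.065, -0.527, 0.003],
  [1, 0.1, -0.065, -0.527, 0.003],
  [1, 0.1, -0.065, -0.527, 0.003],
])

```text
clock: 14.48
tool_pos: [0.5483, -0.2642, 0.0733]
tool_rot: [0.191, 1.562, -0.191]
wrist_force: [-0.6, 0.5, -0.3]
width: 0.997
```

Request:
jog_arm([
  [-1, 0, 0, 0, 0],
  [-1, 0, 0, 0, 0],
  [-1, 0, 0, 0, 0],
  [-1, 0, 0, 0, 0],
  [-1, 0, 0, 0, 0],
  [-1, 0, 0, 0, 0],
  [-1, 0, 0, 0, 0],
  [-1, 0, 0, 0, 0],
])

```text
clock: 15.48
tool_pos: [0.5486, -0.2635, 0.0734]
tool_rot: [0.192, 1.562, -0.19]
wrist_force: [0.3, 5.0, 3.0]
width: 0.099
```

Request:
jog_arm([
  [-1, -0.03, 0.0073, 0, 0],
  [-1, -0.06, 0.0146, 0, 0],
  [-1, -0.09, 0.022, 0, 0],
  [-1, -0.12, 0.0292, 0, 0],
  [-1, -0.152, 0.037, 0, 0],
  [-1, -0.152, 0.037, 0, 0],
])

```text
clock: 16.23
tool_pos: [0.5069, -0.2535, 0.0749]
tool_rot: [0.189, 1.552, -0.19]
wrist_force: [5.8, 2.9, 1.9]
width: 0.098
```

Run:
```python
from h import *
W,im=wcloud();m=(abs(W[...,1]+.254)<.01)&(W[...,2]>.03)&(W[...,2]<.075)&(W[...,0]<.53)&(W[...,0]>.48);print(m.sum(),np.median(W[m],0))
m=(abs(W[...,1]+.254)<.03)&(W[...,2]>.006)&(W[...,2]<.025)&(W[...,0]<.55)&(W[...,0]>.42);print(m.sum(),W[m].max(0))
snap('scene');W,im=cloud('scene');plates(W,im,(.45,.68,-.34,-.2),((.097,.108),))
```

```text
725 [ 0.51289419 -0.25474293  0.05527889]
2209 [ 0.51637609 -0.22400456  0.02486243]
0.097 249 [205. 251.] c [ 557.1 -269.1] s [ 37.9 110.3] 68.8 z 103.8 col [ 73  97 107]
```

Request:
jog_arm([
  [-1, 0, 0, 0, 0],
  [0.2, 0, 0, 0, 0],
  [0.2, 0, 0, 0, 0],
  [0.2, 0, 0, 0, 0],
  [0.2, 0, 0, 0, 0],
  [0.2, 0.05, -0.012, 0, 0],
  [0.2, 0.1, -0.024, 0, 0],
  [0.2, 0.15, -0.036, 0, 0],
  [0.2, 0.15, -0.036, 0, 0],
  [0.2, 0.15, -0.036, 0, 0],
  [-1, 0.15, -0.036, 0, 0],
  [-1, 0.15, -0.036, 0, 0],
  [-1, 0.15, -0.036, 0, 0],
  [-1, 0.15, -0.036, 0, 0],
  [-1, 0.15, -0.036, 0, 0],
  [-1, 0.15, -0.036, 0, 0],
  [-1, 0.15, -0.036, 0, 0],
])

```text
clock: 18.45
tool_pos: [0.5477, -0.2632, 0.0734]
tool_rot: [0.191, 1.563, -0.19]
wrist_force: [-1.7, 5.0, 2.1]
width: 0.107
```

Run:
```python
from h import *
W,im=wcloud();m=(abs(W[...,1]+.254)<.01)&(W[...,2]>.03)&(W[...,2]<.09)&(W[...,0]<.53)&(W[...,0]>.48);print(m.sum(),np.median(W[m],0))
```

```text
597 [ 0.51276745 -0.25446774  0.06700853]
```

Request:
jog_arm([
  [-1, 0, 0, 0.04, 0],
  [-1, 0, 0, 0.08, 0],
  [-1, 0, 0, 0.12, 0],
  [-1, 0, 0, 0.16, 0],
  [-1, 0, 0, 0.195, 0],
  [-1, 0, 0, 0.195, 0],
  [-1, -0.06, 0.015, 0.195, 0],
  [-1, -0.13, 0.032, 0.195, 0],
  [-1, -0.194, 0.048, 0.195, 0],
  [-1, -0.194, 0.048, 0.195, 0],
  [-1, -0.194, 0.048, 0.195, 0],
])

```text
clock: 19.88
tool_pos: [0.4904, -0.2501, 0.1321]
tool_rot: [0.191, 1.561, -0.192]
wrist_force: [0.3, -0.5, -0.0]
width: 0.11
```

Run:
```python
from h import *
print(sense()['tool_pos'])
snap('scene');W,im=cloud('scene');plates(W,im,(.35,.58,-.34,-.15),((.154,.172),))
snap('side');W,im2=cloud('side');plates(W,im2,(.35,.58,-.34,-.15),((.154,.172),))
W,im3=wcloud();v=[W[i,324] for i in range(200,420,15)];print(np.round(v,3))
cv2.imwrite('pics/sc6.png',im)
```

```text
[ 0.49041298 -0.25013221  0.13213939]
0.154 231 [209. 219.] c [ 518.7 -258.6] s [35.7 72.2] 62.0 z 163.6 col [69 89 97]
0.154 56 [336. 171.] c [ 532.5 -257.8] s [16.4 35.4] 56.3 z 163.4 col [ 64  93 115]
0.154 68 [355. 177.] c [ 477.3 -241.8] s [45.9 29.8] 15.0 z 162.1 col [ 82 112 131]
[[ 0.464 -0.243  0.001]
 [ 0.456 -0.241  0.103]
 [ 0.455 -0.241  0.139]
 [ 0.455 -0.241  0.16 ]
 [ 0.458 -0.242  0.165]
 [ 0.463 -0.243  0.163]
 [ 0.468 -0.245  0.163]
 [ 0.473 -0.246  0.164]
 [ 0.478 -0.247  0.164]
 [ 0.484 -0.248  0.165]
 [ 0.49  -0.25   0.164]
 [ 0.495 -0.251  0.166]
 [ 0.502 -0.253  0.165]
 [ 0.509 -0.255  0.165]
 [ 0.478 -0.247  0.21 ]]
```

View pics/sc6.png

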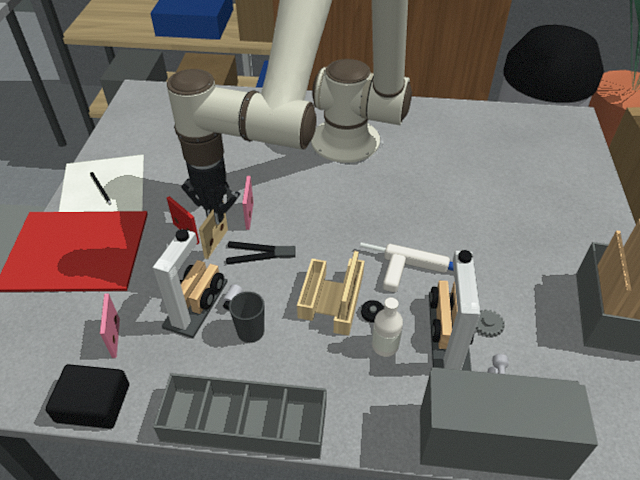

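Request:
jog_arm([
  [-1, 0, 0, 0.067, 0],
  [-1, 0.056, 0.186, 0.067, 0.02],
  [-1, 0.112, 0.372, 0.067, 0.05],
  [-1, 0.168, 0.558, 0.067, 0.082],
  [-1, 0.224, 0.744, 0.067, 0.082],
  [-1, 0.224, 0.744, 0.067, 0.082],
  [-1, 0.224, 0.744, 0.067, 0.082],
  [-1, 0.224, 0.744, 0.067, 0.082],
  [-1, 0.224, 0.744, 0.067, 0.082],
])

```text
clock: 21.15
tool_pos: [0.5567, -0.0275, 0.1518]
tool_rot: [0.091, 1.569, -0.092]
wrist_force: [0.3, -0.1, -0.9]
width: 0.109
```

Run:
```python
from h import *
print(sense()['tool_pos'],sense()['tool_rot'])
W,im=wcloud();plates(W,im,(.4,.75,-.1,.13),((.042,.05),(.09,.1),(.178,.19)))
m=(abs(W[...,1]+.02)<.012)&(W[...,2]>.1)&(W[...,2]<.165)&(W[...,0]<.54);print(m.sum(),np.median(W[m],0))
```

```text
[ 0.55666049 -0.02749063  0.15182509] [ 0.091378    1.5689457  -0.09152241]
0.042 2063 [430. 216.] c [568.   56.4] s [ 35.2 151.3] 83.5 z 45.7 col [146 195 215]
0.042 2071 [324. 218.] c [546.8 -25.3] s [34.2 87.8] 83.4 z 45.8 col [185 238 246]
0.042 593 [434. 249.] c [575.8  50.3] s [  7.9 128. ] 80.1 z 45.8 col [ 89 122 141]
0.042 205 [508. 350.] c [670.  117.8] s [ 6.4 32. ] 53.1 z 46.1 col [149 155 153]
0.09 3040 [464. 258.] c [566.6  56. ] s [ 11.2 108.8] 83.2 z 96.5 col [163 213 225]
0.09 233 [541. 377.] c [665.8 123.9] s [ 7.6 15.2] 25.0 z 94.9 col [186 190 194]
0.178 6002 [324. 325.] c [549.9 -27.1] s [33.9 59.8] 61.5 z 184.3 col [109 144 164]
584 [ 0.52097777 -0.02316302  0.14076774]
```

Request:
jog_arm([
  [-1, 0, 0.002, -0.06, 0],
  [-1, 0, 0.002, -0.12, 0],
  [-1, 0, 0.002, -0.17, 0],
  [-1, 0, 0.002, -0.22, 0],
  [-1, 0, 0.002, -0.26, 0],
  [-1, 0, 0.002, -0.282, 0],
  [-1, 0, 0.002, -0.285, 0],
  [-1, 0, 0.002, -0.285, 0],
  [-1, 0, 0.002, -0.285, 0],
])

```text
clock: 22.32
tool_pos: [0.5573, -0.0257, 0.0668]
tool_rot: [0.09, 1.568, -0.09]
wrist_force: [-0.3, -0.1, -1.0]
width: 0.109
```

Request:
jog_arm([
  [-1, 0, 0, 0, 0],
  [-0.5, 0, 0, 0, 0],
  [-0.2, 0, 0, 0, 0],
  [0, 0, 0, 0, 0],
  [0, 0, 0, 0, 0],
  [0, 0, 0, 0, 0],
  [0, 0, 0, 0.1, 0],
  [0, 0, 0, 0.3, 0],
  [0, 0, 0, 0.55, 0],
  [0, 0, 0, 0.55, 0],
  [0, 0, 0, 0.55, 0],
])

```text
clock: 23.7
tool_pos: [0.5569, -0.0256, 0.232]
tool_rot: [0.091, 1.567, -0.089]
wrist_force: [-0.4, 0.4, -1.2]
width: 0.5
```

Run:
```python
from h import *
W,im=wcloud();plates(W,im,(.4,.75,-.1,.1),((.088,.105),(.042,.05),)); cv2.imwrite('pics/w7.png',im); print(sense()['tool_pos'],sense()['wrist_force'],sense()['clock'])
```

```text
0.088 2102 [426. 240.] c [579.6  54.7] s [ 11.2 134. ] 83.4 z 96.5 col [161 212 225]
0.088 1516 [324. 247.] c [570.9 -26.9] s [ 9.6 98.5] 83.2 z 96.7 col [162 219 234]
0.042 1218 [404. 199.] c [565.6  54.7] s [ 35.  147.3] 81.3 z 45.8 col [144 194 214]
0.042 1893 [322. 227.] c [570.4 -28.1] s [ 34.8 135.5] 83.5 z 45.8 col [162 214 230]
0.042 279 [407. 233.] c [579.4  50.2] s [  2.4 134.8] 82.9 z 45.9 col [ 90 121 140]
[ 0.55612102 -0.02572542  0.23029952] [-0.46526149  1.24519796 -1.05473308] 23.75
```

View pics/w7.png

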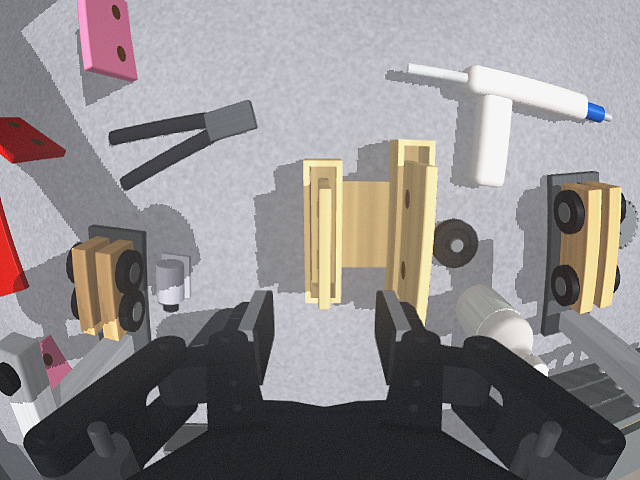

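Both spacers stand upright and centred in their bays (short at pixel (324,247), long at (426,240)). The bystanders are in place and the gripper is clear, so I'm handing in.

```bash
python3 -c "
from plant import *
print(hand_in())"
```

```text
the job is handed in; nothing more can be done
None
```

Both spacers are in the rack, the longer one in the longer bay and the shorter one in the shorter bay. I handed the job in at about 24 s of the 67 s allowed.

The moves cannot tilt the tool. So I gripped each spacer's front few millimetres ahead of the arm and slid it part-way out of the open front. I then regripped near its middle, lifted it under the arm, drew it clear and lowered it into its bay.

**Last checks (wrist camera):**
- **Position:** both top edges are within about 2 mm of the bay centres and lie along the bays.
- **Height:** both top edges are about 97 mm above the table, so each spacer stands upright on its 5 mm bay floor.
- **Gripper:** it was about 13 cm above the spacers, touching nothing.
- **Bystanders:** those in view look unmoved, but I judged this by eye and did not measure them. The gear and pen cup were not clearly in the last picture. The closest call was the long spacer passing about 4 mm from the glue gun without touching it.

**Disagreements:** the scene and wrist cameras differed by about 4 mm on the bay positions, so I went mainly by the wrist camera. The short spacer came out about 5 mm less than the tool moved on the first pull; I measured it again before lifting. No check failed.

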